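Clear a jammed offcut from the slotted bed of a crimping bench

ROBOT

A 6-joint arm with a two-finger parallel gripper is mounted at the origin on the work surface. World frame = base frame: x ahead of the robot, y to its left, z up, the work surface at z = 0. Lengths are in m, angles in rad, forces in N, time in s.
With the tool pointing down it reaches from about 0.325 to 0.775 m from the base axis. Payload 5.5 kg.
Tool frame: the origin (TCP) lies midway between the tips of the shut fingers; the grasp point (between the pads) lies manip.grip_depth behind it (manip.grip_depth is the distance from the TCP to the grasp point, in m); z points along the fingers, y is the line along which they close (so a half turn about z gives the same grasp; the last joint's range is limited). The gripper opens to 85 mm and grips with 20 to 120 N. Pads are 22 mm wide; open, the fingers measure 114 mm over their backs; the gripper's body (76 mm by 85 mm) begins 54 mm behind the grasp point. The pads swing forward as they close: fully open they stand 13 mm farther back than shut.
Start: joints at [-1.215, 0.091, 1.231, -0, 1.82, -0.057], TCP at [0.241, -0.55, 0.231] pointing down, gripper open.
Joint ranges: [-2.87, 2.87], [-0.86, 2.18], [0.17, 2.46], [-1.51, 4.65], [0.06, 2.69], [-2.65, 2.65]. Speed limits (rad/s): [2.57, 2.57, 3.01, 3.14, 3.14, 3.14].

INTERFACE

Orientations are given as a unit quaternion [x, y, z, w].
In Python, from station import manip gives the robot as it stands.
- The arm moves only by the shell command python3 -m handwheel 'ROWS' [FORCE]. ROWS is JSON, a list that holds one entry, the list of rows, each a list of 7 numbers: the shift along the tool's x, y, z as a fraction of full scale, then the turn, a rotation vector about the tool's x, y, z as a fraction of full scale, then the gripper command: -1 is shut, 1 is fully open, values between are in proportion. In form: [[[dx, dy, dz, ax, ay, az, jaw], ...]]. A call has 1 to 5 rows; each row shifts and turns the commanded pose from where the row before left it, along the tool's axes as they then stand; what a row does not reach is not made up. Full scale, the value 1, is 5 cm for a shift and 4 degrees for a turn. A row lasts 1/10 s, in which the tool goes at most 50 mm and 8.59 degrees, less where a joint would pass 70% of its speed; a pose out of reach is approached as far as the arm can. A call with a number of a shift or a turn outside -1 to 1 is refused whole. A call with a gripper value outside its range is refused whole. The fingers move at their own pace and stop on an object; FORCE is the grip in N (left out, the last holds). Time passes only in rows, so rows that do not move let the fingers close. It gives the time, the measured TCP pose, the force, the opening and the grip force at its end, in the units of the state.
- manip.read_state(): the state, without advancing time (a new reading comes with each control period).
- manip.read_camera(name): name is "scene" or "top"; returns (picture, depth): 480x640x3 uint8, red, green, blue; 480x640 float32, m along the optical axis (not along the pixel's ray), 0 where there is no reading.
- manip.camera_params(name): a dict with "fx", "fy", "cx", "cy" (pixels), "xyz" and "attitude" of the camera in the world. Camera axes: x right, y down, z forward; pixel columns grow to the right and rows downward; lengths in m; the calibration is good to about 2 mm. A picture is of the moment at which its call begins. camera_params takes no time and is no camera call.
- manip.hand_in(): hands the job in; it is judged then, once.
The state is a dict: "t": time; "joint_pos": joint angles; "joint_velocities": joint speeds; "joint_efforts": joint torques, N m; "tool_pos": TCP position; "ee_rot": TCP orientation; "ft_force": force on the tool from outside, world axes, zero at the start; "ft_torque": the same for the moment, N m; "gripper_width": finger opening in m; "grasp_force": force on a finger pad.
Only numpy, scipy, OpenCV 4.12 (cv2) and the standard library are available. Lean on these libraries where they do the work, as an engineer would, in place of code of your own. Each camera call takes 0.05 s, during which the arm holds its last target. There are 200 camera calls.

TASK

A brass stamping offcut is lodged in one of the two T-slots of the slotted bed. Lift the scraper from its wooden rest, set it down into that slot behind the offcut (between the offcut and the closed end) and push the offcut along the slot with it, out of the open end into the scrap tray, without touching the offcut with the gripper or arm. Leave the T-nut in the other slot where it is, and let go of the scraper standing upright in the bed.

Things in the scene. Friction and masses are not known exactly. Their poses are not given: they have to be found in the camera images.
- bed: Fixed grey and aluminium bed, 180 (x) x 220 (y) x 70 mm high; origin: centre of underside, z up. Two T-slots along y, centred at x -45 and +45: neck 30 wide, 12 high, over a channel 50 wide, 18 high; slot floor at z 40. A flush end plate closes them at -y (inner face y -98). Open at +y (y 110), where a joined scrap tray spans y 110 to 234, full width, walls 32 high. Yaw within 0.3 rad of 0.
- scraper: Loose, 250 g, symmetric: steel saddle 70 (x) x 44 (y) x 8 mm; black square grip 28 x 28, from 8 to 60 above the saddle's underside; blade 14 (x) x 10 (y), reaching 28 below. Origin: centre of saddle's underside, z up the grip. Starts upright, blade in the hole of a wooden rest, saddle on its top, 36 high. In the bed the saddle rides on the top across the neck, blade 2 above the slot floor.
- scrap: The offcut: loose ragged brass stamping, 42 across the slot (x) x 40 along it (y) x 9 mm thick, two bent-up tabs to 20 high, 90 g. Wider than the neck, so it cannot be lifted out. Origin: centre of its underside, on the slot floor; y points to the open end, as the bed's. In either slot, its centre at y -20 to +30 mm in the bed's frame.
- tnut: Loose steel T-nut, 160 g, that belongs in the other slot: base 42 x 42 x 12 mm in the channel, boss 25 x 34 up to 27 above the slot floor, dark round hole on top. Origin: centre of its underside.
Not all that is in view belongs to the job. Leave any orange look-alike of the scraper alone. Of the things that look like the scrap, the larger one is meant.

How it is judged:
On the way, in this order (a step that is already met when the one before it is completed fails the run):
1. the scraper stands in the offcut's slot, saddle down on the bed, behind the offcut on its closed-end side (z of scraper in the frame of bed between 0.06 and 0.08 m and angle between scraper's own z axis and vertical below 0.2 rad and y of scraper in the frame of bed between -0.115 and 0.12 m and x of scraper in the frame of bed between -0.08 and 0.08 m and x of scraper in the frame of scrap between -0.03 and 0.03 m and y of scraper in the frame of scrap below -0.018 m), for 0.1 s.
2. the scraper has pushed the offcut at least 20 mm along the slot (distance of scrap from where it was at the start of the episode above 0.02 m and contact force between scraper and scrap above 0.05 N), for 0.02 s.
At the end, for the whole second after the job is handed in: The offcut lies at rest in the scrap tray, below the slot floor; the scraper is released and at rest in the bed, upright within 11 degrees, saddle within 10 mm of the bed's top in height; the T-nut is within 15 mm of where it began (z of scraper in the frame of bed between 0.06 and 0.08 m and angle between scraper's own z axis and vertical below 0.2 rad and y of scraper in the frame of bed between -0.115 and 0.12 m and x of scraper in the frame of bed between -0.08 and 0.08 m and y of scrap in the frame of bed between 0.1 and 0.235 m and x of scrap in the frame of bed between -0.09 and 0.09 m and z of scrap in the frame of bed below 0.036 m and linear speed of each of scrap, scraper below 0.02 m/s and distance of tnut from where it was at the start of the episode below 0.015 m); the robot touches nothing.
It fails at once if the gripper or arm pushes the offcut (contact force between any of the fingers, the arm and scrap above 0.5 N).
It fails at once if the T-nut is shifted more than 15 mm (distance of tnut from where it was at the start of the episode above 0.015 m).
It also fails if it takes over 42 s, if anything falls off the work surface, if the arm or the gripper's body presses on something with over 40 N, if the wrist force passes 120 N, or if a joint passes its speed limit or range.

## Working session

There is one attempt and no reset: what is moved stays moved. The work goes in short steps, Python scripts to look and compute and a shell command to move; the robot and the scene stay as the last step left them, time stands still between calls to the robot, and variables do not carry over. Pictures are saved under pics/ and viewed, at most 10 in all, crops included, and the job is handed in when it is done.

```bash
mkdir -p pics
cat > h.py <<'E'
from station import manip
import numpy as np, cv2
from scipy.spatial.transform import Rotation as R
def cam(n):
    rgb,d=manip.read_camera(n); return rgb,d
def rot(n):
    p=manip.camera_params(n); a=np.array(p['attitude'],float)
    return p,(a if a.shape==(3,3) else R.from_quat(a).as_matrix())
def cloud(n,d):
    p,M=rot(n); v,u=np.mgrid[:480,:640]
    P=np.stack([(u-p['cx'])/p['fx']*d,(v-p['cy'])/p['fy']*d,d],-1)
    return P@M.T+np.array(p['xyz'])
E
python3 - <<'E'
from h import *
for n in ('top','scene'):
    rgb,d=cam(n); np.savez(f'{n}0.npz',rgb=rgb,d=d); cv2.imwrite(f'pics/{n}0.png',rgb[...,::-1]); print(n,manip.camera_params(n))
s=manip.read_state(); print(s, manip.grip_depth)
E
```

```text
top {'fx': 534.9303288945044, 'fy': 534.9303288945044, 'cx': 323.30621912879036, 'cy': 239.6525868506213, 'xyz': array([ 0.46246528, -0.1107992 ,  0.85408767]), 'attitude': array([ 0.71633793, -0.69488059,  0.05595294, -0.02949923])}
scene {'fx': 589.0140117984603, 'fy': 589.0140117984603, 'cx': 315.1121834100032, 'cy': 242.50457142688984, 'xyz': array([0.92189248, 0.49321616, 0.81621728]), 'attitude': array([ 0.2331555 ,  0.90247478, -0.34919148, -0.09614101])}
{'t': 0.1, 'joint_pos': array([-1.21466844e+00,  9.17922084e-02,  1.23176305e+00, -3.42608458e-05,
        1.81977025e+00, -5.67081338e-02]), 'joint_velocities': array([-0.00154591, -0.00045982, -0.00234606,  0.00140434,  0.00051852,
       -0.00191055]), 'joint_efforts': array([ 3.79887759e-03, -4.60218644e+01, -4.19218612e+01, -1.36936265e-05,
        1.05952373e-02,  1.11174907e-05]), 'tool_pos': array([ 0.24062434, -0.54937233,  0.23026012]), 'ee_rot': array([ 9.78771835e-01,  2.04951079e-01, -1.45648733e-04, -8.54258241e-04]), 'ft_force': array([-0.57979418, -1.69660687,  0.41689578]), 'ft_torque': array([-0.00944242, -0.06513391, -0.04063912]), 'grasp_force': 0.0, 'gripper_width': 0.08533656830818781} 0.0187
```

View pics/top0.png

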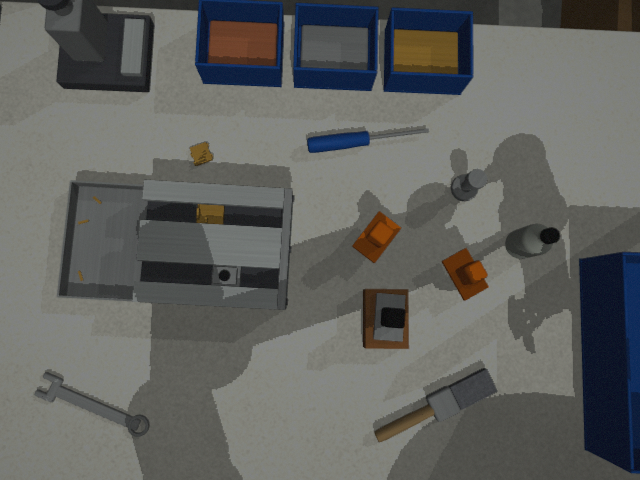

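View pics/scene0.png

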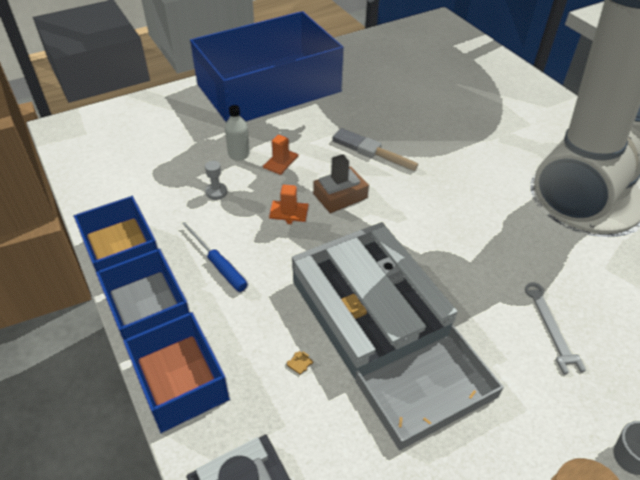

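The top view shows the bed at about (140–292, 181–308), with its open end and tray to the left. The offcut is in the upper slot at (210, 213), the T-nut in the lower slot at (225, 275), and the scraper on its rest at (390, 318). The scene view agrees; the two orange objects are look-alikes, and the small brass piece at (201, 153) is a decoy.

Run:
```python
from h import *
z=np.load('top0.npz'); rgb,d=z['rgb'],z['d']; P=cloud('top',d)
v,u=np.mgrid[:480,:640]
box=lambda a,b,c,e:(u>=a)&(u<=b)&(v>=c)&(v<=e)&(d>0)
print('table z',np.median(P[box(300,345,400,460)],0)[2])
m=box(120,310,160,330)&(abs(P[...,2]-.07)<.006)
pts=P[m]; print('bed top n',m.sum(),'z',np.median(pts[:,2]))
r=cv2.minAreaRect((pts[:,:2]*1000).astype(np.float32)); print('rect',r, cv2.boxPoints(r))
hsv=cv2.cvtColor(rgb,cv2.COLOR_RGB2HSV)
m=box(180,240,195,230)&(hsv[...,1]>120)&(hsv[...,0]>10)&(hsv[...,0]<35)
q=P[m];print('scrap',m.sum(),q.min(0),q.max(0),np.median(q,0))
m=box(365,425,285,350)&(P[...,2]>.088)&(P[...,2]<.105)
q=P[m];r=cv2.minAreaRect((q[:,:2]*1000).astype(np.float32));print('grip',m.sum(),np.median(q[:,2]),r)
m=box(355,425,280,355)&(abs(P[...,2]-.044)<.004)
q=P[m];r=cv2.minAreaRect((q[:,:2]*1000).astype(np.float32));print('saddle',m.sum(),np.median(q[:,2]),r)
m=box(355,425,280,355)&(abs(P[...,2]-.036)<.0035)
q=P[m];r=cv2.minAreaRect((q[:,:2]*1000).astype(np.float32));print('rest',m.sum(),np.median(q[:,2]),r)
m=box(213,240,262,288)&(P[...,2]>.055)&(P[...,2]<.069); q=P[m]; print('tnut',m.sum(),np.median(q,0))
```

```text
table z -7.516623997139149e-05
bed top n 13110 z 0.0699755421953488
rect ((547.3104248046875, 22.078048706054688), (220.33175659179688, 180.28121948242188), 88.47550201416016) [[454.2708  -85.6507 ]
 [634.4882  -90.44697]
 [640.35004 129.8068 ]
 [460.13263 134.60306]]
scrap 500 [0.58021375 0.01336466 0.03748421] [0.60926572 0.05605668 0.06318309] [0.59437241 0.03323393 0.04919867]
grip 388 0.09524440875793072 ((447.9085693359375, -242.7470245361328), (28.165306091308594, 27.756771087646484), 87.28845977783203)
saddle 916 0.0439262166843189 ((443.947021484375, -243.40956115722656), (85.59160614013672, 52.445411682128906), 5.65017032623291)
rest 1207 0.03592775100440315 ((445.0400390625, -240.10281372070312), (89.4281005859375, 66.79277801513672), 1.255462408065796)
tnut 450 [0.50228353 0.00293351 0.06697572]
```

```bash
python3 -m handwheel '[[[0,0,0,0,0,1,1],[0,0,0,0,0,1,1],[0,0,0,0,0,1,1],[0,0,0,0,0,1,1],[0,0,0,0,0,1,1]]]' 60; python3 -m handwheel '[[[0,0,0,0,0,1,1],[0,0,0,0,0,0.5,1],[0,0,0,0,0,0,1]]]'
cat > go.py <<'E'
# print tool-frame offset (in full-scale units) from the present TCP to a world target x y z yaw(deg of tool x)
from h import *; import sys
t=np.array(sys.argv[1:4],float); s=manip.read_state(); M=R.from_quat(s['ee_rot'])
phi=np.degrees(np.arctan2(*M.as_matrix()[[1,0],0])); 
print('t %.2f'%s['t'],'pos',s['tool_pos'].round(4),'phi %.2f'%phi,'tilt %.2f'%np.degrees(np.arccos(-M.as_matrix()[2,2])),'w %.4f g %.1f'%(s['gripper_width'],s['grasp_force']),'ft',s['ft_force'].round(1))
print('shift/5cm',(M.inv().apply(t-s['tool_pos'])/.05).round(3),'turn/4deg %.3f'%((phi-float(sys.argv[4]))/4))
E
python3 go.py .448 -.243 .180 -2.7
```

```text
t: 0.6
tool_pos: [0.2406, -0.5495, 0.2306]
ee_rot: [1.0, 0.03, -0.0, -0.001]
ft_force: [-1.0, 0.2, -0.2]
gripper_width: 0.0855
grasp_force: 0.0
t: 0.9
tool_pos: [0.2406, -0.5495, 0.2307]
ee_rot: [1.0, -0.021, -0.0, -0.001]
ft_force: [0.5, 1.0, -0.5]
gripper_width: 0.0855
grasp_force: 0.0
t 0.90 pos [ 0.2406 -0.5495  0.2307] phi -2.36 tilt 0.06 w 0.0855 g 0.0 ft [ 0.5  1.  -0.5]
shift/5cm [ 3.891 -6.294  1.018] turn/4deg 0.084
```

```bash
for i in 1; do :; done; python3 -m handwheel '[[[0.39,-0.63,0.1,0,0,0.08,1],[0.39,-0.63,0.1,0,0,0,1],[0.39,-0.63,0.1,0,0,0,1],[0.39,-0.63,0.1,0,0,0,1],[0.39,-0.63,0.1,0,0,0,1]]]'; python3 -m handwheel '[[[0.39,-0.63,0.1,0,0,0,1],[0.39,-0.63,0.1,0,0,0,1],[0.39,-0.63,0.1,0,0,0,1],[0.39,-0.63,0.1,0,0,0,1],[0.39,-0.63,0.1,0,0,0,1]]]'; python3 -m handwheel '[[[0,0,0,0,0,0,1],[0,0,0,0,0,0,1]]]' >/dev/null; python3 go.py .448 -.243 .053 -2.7
python3 - <<'E'
from h import *
rgb,d=cam('scene'); cv2.imwrite('pics/s1.png',cv2.resize(rgb[80:300,200:460,::-1],None,fx=2.5,fy=2.5))
P=cloud('scene',d); v,u=np.mgrid[:480,:640]
m=(u>320)&(u<360)&(v>145)&(v<185)&(P[...,2]>.088)&(P[...,2]<.099)
print(m.sum(), P[m].min(0),P[m].max(0),np.median(P[m],0)) if m.any() else print('hidden')
E
```

```text
t: 1.4
tool_pos: [0.3458, -0.3953, 0.2058]
ee_rot: [1.0, -0.023, -0.0, -0.0]
ft_force: [-0.0, -0.2, -0.0]
gripper_width: 0.0854
grasp_force: 0.0
t: 1.9
tool_pos: [0.4505, -0.2425, 0.1809]
ee_rot: [1.0, -0.023, -0.0, -0.0]
ft_force: [0.3, 0.7, -0.6]
gripper_width: 0.0857
grasp_force: 0.0
t 2.10 pos [ 0.4501 -0.2434  0.1809] phi -2.51 tilt 0.05 w 0.0854 g 0.0 ft [ 0.5 -0.6  0.6]
shift/5cm [-0.04  -0.006  2.559] turn/4deg 0.048
167 [ 0.43193821 -0.25652478  0.08802495] [ 0.4618477  -0.22564673  0.09895223] [ 0.44867251 -0.23681298  0.09658781]
```

View pics/s1.png

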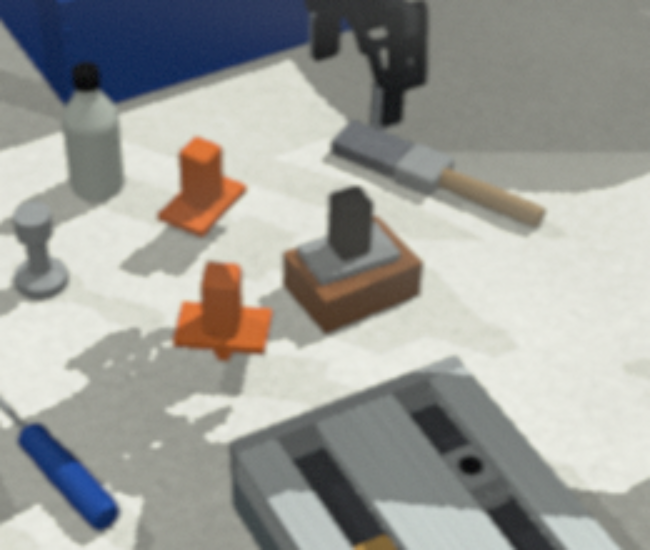

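The crop shows the fingers straddling the line above the grip, at about (375, 190) in the crop, with both orange look-alikes clear. I'll descend and grasp.

```bash
python3 -m handwheel '[[[-0.04,0,0.5,0,0,0.05,1],[0,0,0.5,0,0,0,1],[0,0,0.5,0,0,0,1],[0,0,0.5,0,0,0,1],[0,0,0.3,0,0,0,1]]]' >/dev/null; python3 -m handwheel '[[[0,0,0.26,0,0,0,1],[0,0,0,0,0,0,1],[0,0,0,0,0,0,-1],[0,0,0,0,0,0,-1],[0,0,0,0,0,0,-1]]]' 60;python3 -m handwheel '[[[0,0,0,0,0,0,-1],[0,0,0,0,0,0,-1],[0,0,0,0,0,0,-1],[0,0,0,0,0,0,-1],[0,0,0,0,0,0,-1]]]' 80;  python3 go.py .448 -.243 .053 -2.7
```

```text
t: 3.15
tool_pos: [0.4487, -0.2442, 0.0546]
ee_rot: [1.0, -0.025, 0.001, 0.001]
ft_force: [-0.2, 1.1, -0.0]
gripper_width: 0.0437
grasp_force: 0.0
t: 3.65
tool_pos: [0.4486, -0.244, 0.0543]
ee_rot: [1.0, -0.025, 0.001, 0.0]
ft_force: [-0.3, -0.0, 5.0]
gripper_width: 0.027
grasp_force: 79.4
t 3.65 pos [ 0.4486 -0.244   0.0543] phi -2.86 tilt 0.10 w 0.0270 g 79.4 ft [-0.3 -0.   5. ]
shift/5cm [-0.012 -0.02   0.026] turn/4deg -0.039
```

```bash
python3 -m handwheel '[[[0,0,-0.2,0,0,0,-1],[0,0,-0.4,0,0,0,-1],[0,0,-0.5,0,0,0,-1],[0,0,-0.5,0,0,0,-1],[0,0,-0.5,0,0,-0.33,-1]]]' ; python3 -m handwheel '[[[0,0,0,0,0,0,-1],[0,0,0,0,0,0,-1]]]' ;  python3 go.py .5912 -.0191 .16 -1.53
```

```text
t: 4.15
tool_pos: [0.4474, -0.2435, 0.1586]
ee_rot: [1.0, -0.013, -0.001, -0.0]
ft_force: [-0.0, 0.2, -1.5]
gripper_width: 0.0268
grasp_force: 78.8
t: 4.35
tool_pos: [0.4479, -0.2438, 0.1576]
ee_rot: [1.0, -0.014, -0.0, -0.0]
ft_force: [-0.1, 0.7, -2.8]
gripper_width: 0.0272
grasp_force: 78.8
t 4.35 pos [ 0.4479 -0.2438  0.1576] phi -1.58 tilt 0.02 w 0.0272 g 78.8 ft [-0.1  0.7 -2.8]
shift/5cm [ 2.741 -4.571 -0.047] turn/4deg -0.012
```

```bash
python3 -m handwheel '[[[0.274,-0.457,0,0,0,0,-1],[0.274,-0.457,0,0,0,0,-1],[0.274,-0.457,0,0,0,0,-1],[0.274,-0.457,0,0,0,0,-1],[0.274,-0.457,0,0,0,0,-1]]]' >/dev/null; python3 -m handwheel '[[[0.274,-0.457,0,0,0,0,-1],[0.274,-0.457,0,0,0,0,-1],[0.274,-0.457,0,0,0,0,-1],[0.274,-0.457,0,0,0,0,-1],[0.274,-0.457,0,0,0,0,-1]]]'>/dev/null; python3 -m handwheel '[[[0,0,0,0,0,0,-1],[0,0,0,0,0,0,-1]]]' ;  python3 go.py .5912 -.0191 .0883 -1.53
python3 - <<'E'
from h import *
rgb,d=cam('scene'); cv2.imwrite('pics/s2.png',cv2.resize(rgb[150:390,250:510,::-1],None,fx=2.5,fy=2.5))
P=cloud('scene',d); v,u=np.mgrid[:480,:640]
near=(abs(P[...,0]-.591)<.05)&(abs(P[...,1]+.02)<.04)&(d>0)
for lo,hi in((.095,.118),(.12,.134)):
    m=near&(P[...,2]>lo)&(P[...,2]<hi); q=P[m]
    if len(q)>10: print(lo,len(q),q.min(0).round(4),q.max(0).round(4),q.mean(0).round(4))
E
```

```text
t: 5.55
tool_pos: [0.5902, -0.0188, 0.1556]
ee_rot: [1.0, -0.013, -0.002, 0.0]
ft_force: [-0.1, -0.6, -2.9]
gripper_width: 0.027
grasp_force: 79.2
t 5.55 pos [ 0.5902 -0.0188  0.1556] phi -1.50 tilt 0.26 w 0.0270 g 79.2 ft [-0.1 -0.6 -2.9]
shift/5cm [0.027 0.005 1.345] turn/4deg 0.008
```

View pics/s2.png

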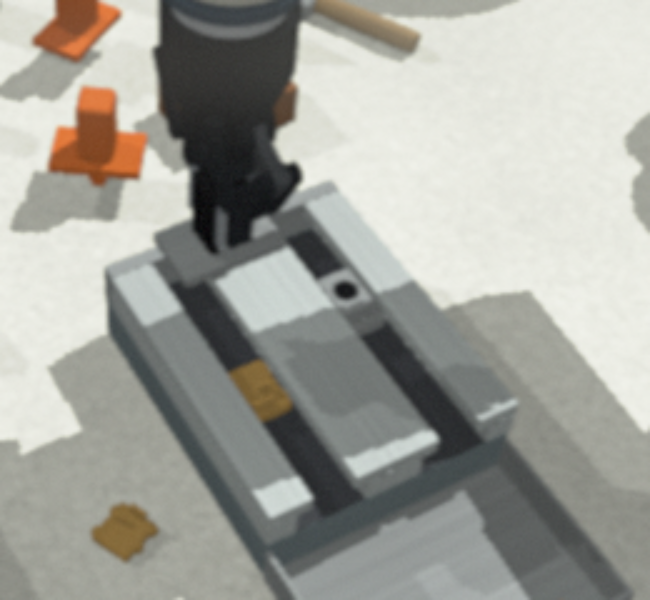

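The crop shows the scraper held upright, saddle at about (235, 245) with its long side across the bed. The offcut at (260, 390) is well clear in front of it. I'll lower it into the slot.

```bash
python3 -m handwheel '[[[0.027,0,0.3,0,0,0,-1],[0,0,0.3,0,0,0,-1],[0,0,0.3,0,0,0,-1],[0,0,0.2,0,0,0,-1],[0,0,0.1,0,0,0,-1]]]' >/dev/null; python3 -m handwheel '[[[0,0,0.08,0,0,0,-1],[0,0,0.04,0,0,0,-1],[0,0,0,0,0,0,-1],[0,0,0,0,0,0,-1]]]';  python3 go.py .5912 -.0191 .0883 -1.53
```

```text
t: 6.5
tool_pos: [0.5928, -0.0191, 0.093]
ee_rot: [1.0, -0.013, 0.001, 0.0]
ft_force: [-0.1, -0.2, -3.0]
gripper_width: 0.027
grasp_force: 79.3
t 6.50 pos [ 0.5928 -0.0191  0.093 ] phi -1.54 tilt 0.06 w 0.0270 g 79.3 ft [-0.1 -0.2 -3. ]
shift/5cm [-0.032  0.001  0.094] turn/4deg -0.003
```

```bash
python3 -m handwheel '[[[-0.02,0,0.04,0,0,0,-1],[0,0,0.04,0,0,0,-1],[0,0,0,0,0,0,-1]]]';python3 -m handwheel '[[[0,0,0.02,0,0,0,-1],[0,0,0,0,0,0,-1]]]';  python3 go.py .5960 .1309 .0883 -1.53
```

```text
t: 6.8
tool_pos: [0.5915, -0.0191, 0.0884]
ee_rot: [1.0, -0.013, 0.0, 0.0]
ft_force: [-0.1, 0.8, -2.2]
gripper_width: 0.0273
grasp_force: 79.3
t: 7.0
tool_pos: [0.5916, -0.0191, 0.0884]
ee_rot: [1.0, -0.013, 0.0, 0.0]
ft_force: [-2.6, 0.7, 4.3]
gripper_width: 0.0272
grasp_force: 79.9
t 7.00 pos [ 0.5916 -0.0191  0.0884] phi -1.55 tilt 0.05 w 0.0272 g 79.9 ft [-2.6  0.7  4.3]
shift/5cm [ 7.000e-03 -3.001e+00  1.000e-03] turn/4deg -0.004
```

```bash
python3 -m handwheel '[[[0,-0.2,0,0,0,0,-1],[0,-0.2,0,0,0,0,-1],[0,-0.2,0,0,0,0,-1],[0,-0.15,0,0,0,0,-1],[0,-0.15,0,0,0,0,-1]]]';python3 -m handwheel '[[[0,-0.15,0,0,0,0,-1],[0,-0.15,0,0,0,0,-1],[0,-0.15,0,0,0,0,-1],[0,-0.15,0,0,0,0,-1],[0,-0.15,0,0,0,0,-1]]]';  python3 go.py .5952 .1309 .0883 -1.53
python3 - <<'E'
from h import *
rgb,d=cam('scene'); cv2.imwrite('pics/s3.png',cv2.resize(rgb[200:440,250:510,::-1],None,fx=2.5,fy=2.5))
E
```

```text
t: 7.5
tool_pos: [0.5934, 0.0263, 0.0883]
ee_rot: [1.0, -0.013, 0.001, 0.001]
ft_force: [-0.0, -3.8, 5.5]
gripper_width: 0.0269
grasp_force: 80.2
t: 8.0
tool_pos: [0.5943, 0.0638, 0.0884]
ee_rot: [1.0, -0.013, 0.001, 0.001]
ft_force: [-0.2, -4.8, 6.0]
gripper_width: 0.0274
grasp_force: 80.2
t 8.00 pos [0.5943 0.0638 0.0884] phi -1.55 tilt 0.14 w 0.0274 g 80.2 ft [-0.2 -4.8  6. ]
shift/5cm [-0.019 -1.343 -0.   ] turn/4deg -0.004
```

View pics/s3.png

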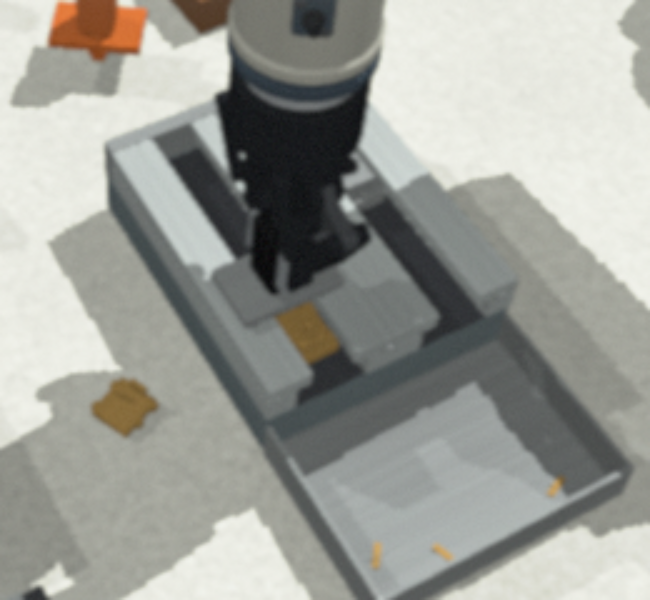

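The offcut at (310, 330) is being pushed by the scraper and has moved well past 20 mm. I'll carry on to the open end.

```bash
python3 -m handwheel '[[[-0.01,-0.15,0,0,0,0,-1],[0,-0.15,0,0,0,0,-1],[0,-0.15,0,0,0,0,-1],[0,-0.15,0,0,0,0,-1],[0,-0.15,0,0,0,0,-1]]]';python3 -m handwheel '[[[0,-0.15,0,0,0,0,-1],[0,-0.15,0,0,0,0,-1],[0,-0.15,0,0,0,0,-1],[0,-0.15,0,0,0,0,-1],[0,0,0,0,0,0,-1]]]';  python3 go.py .5941 .0809 .0883 -1.53
python3 - <<'E'
from h import *
rgb,d=cam('scene'); cv2.imwrite('pics/s4.png',cv2.resize(rgb[200:440,250:510,::-1],None,fx=2.5,fy=2.5))
E
```

```text
t: 8.55
tool_pos: [0.5947, 0.1013, 0.0883]
ee_rot: [1.0, -0.014, 0.001, 0.001]
ft_force: [0.2, -4.7, 5.6]
gripper_width: 0.027
grasp_force: 80.3
t: 9.05
tool_pos: [0.5954, 0.1326, 0.0884]
ee_rot: [1.0, -0.013, 0.001, -0.0]
ft_force: [0.7, -0.6, 6.0]
gripper_width: 0.0273
grasp_force: 80.5
t 9.05 pos [0.5954 0.1326 0.0884] phi -1.48 tilt 0.12 w 0.0273 g 80.5 ft [ 0.7 -0.6  6. ]
shift/5cm [-0.     1.034  0.   ] turn/4deg 0.013
```

View pics/s4.png

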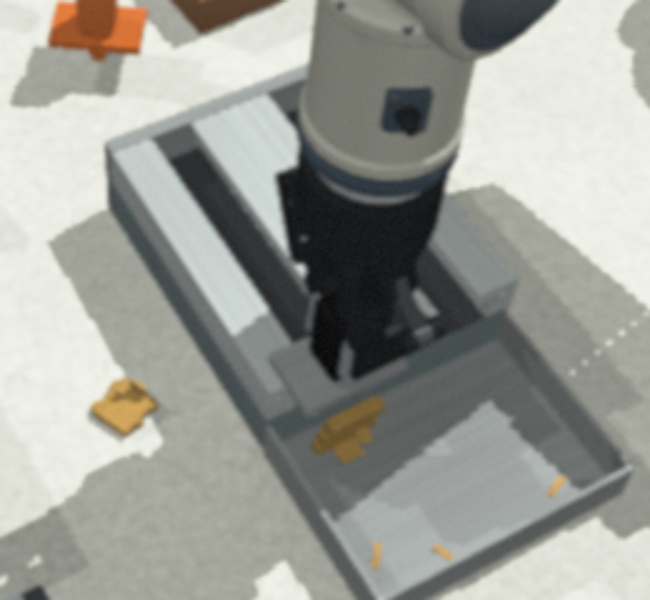

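The offcut is out of the slot, at about (350, 428), tilted and possibly leaning on the bed's end face or the blade. I'll draw the scraper back and check.

```bash
python3 -m handwheel '[[[0,0.2,0,0,0,0,-1],[0,0.2,0,0,0,0,-1],[0,0.2,0,0,0,0,-1],[0,0.2,0,0,0,0,-1],[0,0.2,0,0,0,0,-1]]]';python3 -m handwheel '[[[0,0,0,0,0,0,-1],[0,0,0,0,0,0,-1],[0,0,0,0,0,0,-1]]]'>/dev/null
python3 - <<'E'
from h import *
rgb,d=cam('scene'); cv2.imwrite('pics/s5.png',cv2.resize(rgb[200:440,250:510,::-1],None,fx=2.5,fy=2.5))
P=cloud('scene',d); hsv=cv2.cvtColor(rgb,cv2.COLOR_RGB2HSV); v,u=np.mgrid[:480,:640]
m=(u>360)&(u<420)&(v>345)&(v<400)&(hsv[...,1]>120)&(hsv[...,0]>10)&(hsv[...,0]<35)&(d>0)
q=P[m]; print(m.sum(),q.min(0).round(4),q.max(0).round(4),np.median(q,0).round(4))
E
```

```text
t: 9.6
tool_pos: [0.5942, 0.0832, 0.0884]
ee_rot: [1.0, -0.013, 0.001, -0.002]
ft_force: [0.7, 4.2, 4.6]
gripper_width: 0.0274
grasp_force: 80.4
391 [0.5734 0.1427 0.0061] [0.6128 0.1606 0.0497] [0.5944 0.1512 0.0323]
```

View pics/s5.png

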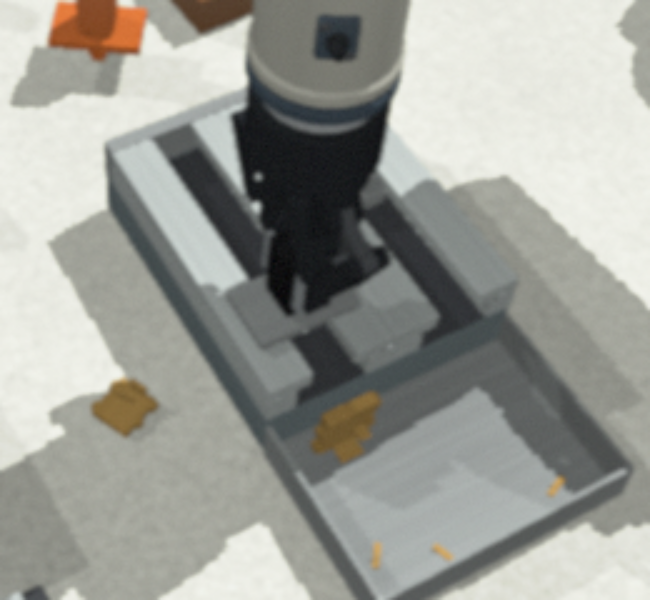

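The scraper is clear. The offcut at (345, 425) is standing on edge against the bed's end face: z runs 0.006–0.050, so its top edge is above the slot floor. It should lie in the tray, so I'll tip it over with the blade. The saddle stays partly over the bed and the fingers stay well above.

```bash
python3 -m handwheel '[[[0,-0.2,-0.02,0,0,0,-1],[0,-0.2,0,0,0,0,-1],[0,-0.2,0,0,0,0,-1],[0,-0.2,0,0,0,0,-1],[0,-0.2,0,0,0,0,-1]]]' >/dev/null;python3 -m handwheel '[[[0,-0.16,0,0,0,0,-1],[0,-0.16,0,0,0,0,-1],[0,0,0,0,0,0,-1],[0,0,0,0,0,0,-1]]]'; python3 go.py .5939 .0759 .0883 -1.53
python3 - <<'E'
from h import *
rgb,d=cam('scene'); cv2.imwrite('pics/s6.png',cv2.resize(rgb[200:440,250:510,::-1],None,fx=2.5,fy=2.5))
P=cloud('scene',d); hsv=cv2.cvtColor(rgb,cv2.COLOR_RGB2HSV); v,u=np.mgrid[:480,:640]
m=(u>360)&(u<430)&(v>345)&(v<410)&(hsv[...,1]>120)&(hsv[...,0]>10)&(hsv[...,0]<35)&(d>0)
q=P[m]; print(m.sum(),q.min(0).round(4),q.max(0).round(4),np.median(q,0).round(4))
E
```

```text
t: 10.85
tool_pos: [0.5954, 0.148, 0.0884]
ee_rot: [1.0, -0.013, 0.0, -0.001]
ft_force: [-0.5, 2.0, 2.8]
gripper_width: 0.0273
grasp_force: 80.2
t 10.85 pos [0.5954 0.148  0.0884] phi -1.49 tilt 0.10 w 0.0273 g 80.2 ft [-0.5  2.   2.8]
shift/5cm [ 7.000e-03  1.441e+00 -1.000e-03] turn/4deg 0.009
188 [0.574  0.1454 0.0061] [0.6126 0.1635 0.1142] [0.5955 0.1578 0.023 ]
```

View pics/s6.png

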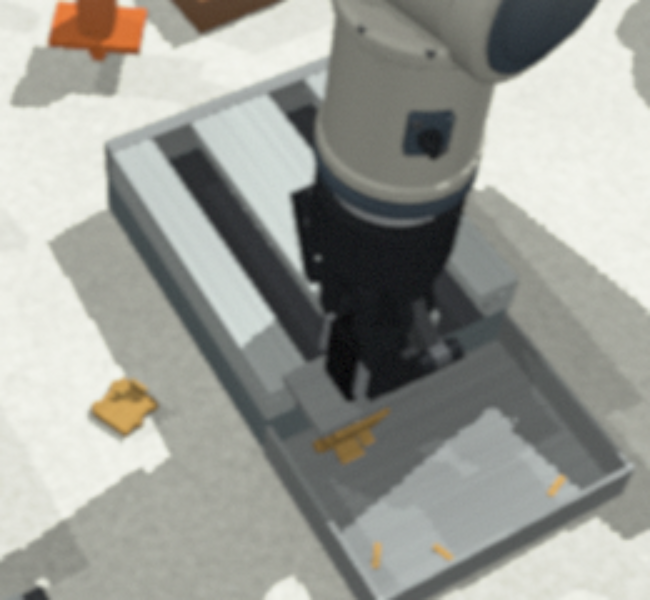

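The offcut at (350, 432) is tipped forward but hasn't gone over. I'll raise the scraper slightly and push a little further.

```bash
python3 -m handwheel '[[[0,0,-0.05,0,0,0,-1],[0,-0.12,0,0,0,0,-1],[0,-0.12,0,0,0,0,-1],[0,-0.12,0,0,0,0,-1],[0,0,0,0,0,0,-1]]]'; python3 go.py .5939 .0759 .0883 -1.53
python3 - <<'E'
from h import *
rgb,d=cam('scene'); cv2.imwrite('pics/s7.png',cv2.resize(rgb[200:440,250:510,::-1],None,fx=2.5,fy=2.5))
P=cloud('scene',d); hsv=cv2.cvtColor(rgb,cv2.COLOR_RGB2HSV); v,u=np.mgrid[:480,:640]
m=(u>360)&(u<430)&(v>345)&(v<410)&(hsv[...,1]>120)&(hsv[...,0]>10)&(hsv[...,0]<35)&(d>0)&(P[...,2]<.06)
q=P[m]; print(m.sum(),q.min(0).round(4),q.max(0).round(4),np.median(q,0).round(4))
E
```

```text
t: 11.4
tool_pos: [0.5956, 0.1658, 0.0902]
ee_rot: [1.0, -0.013, -0.0, -0.0]
ft_force: [0.5, 0.6, -2.0]
gripper_width: 0.0272
grasp_force: 79.5
t 11.40 pos [0.5956 0.1658 0.0902] phi -1.49 tilt 0.06 w 0.0272 g 79.5 ft [ 0.5  0.6 -2. ]
shift/5cm [0.012 1.798 0.038] turn/4deg 0.010
184 [0.5735 0.1524 0.0179] [0.6127 0.1856 0.0458] [0.5946 0.1808 0.0411]
```

View pics/s7.png

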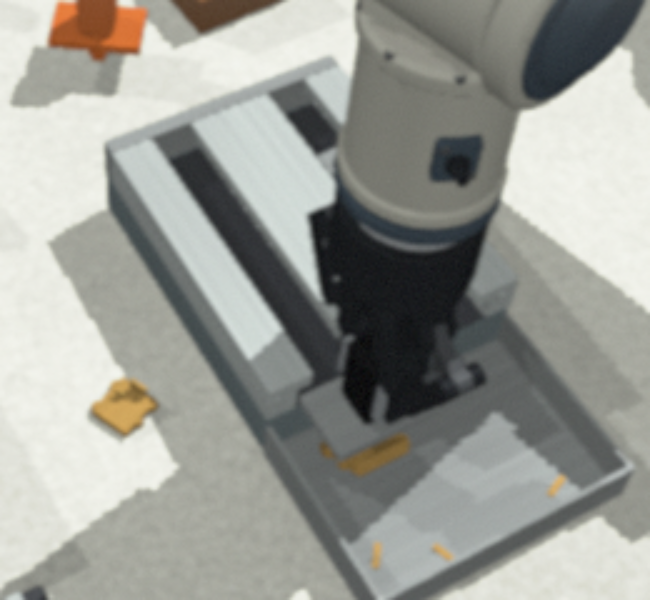

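The offcut at (375, 455) is now tipped past upright towards the tray. I'll draw the scraper back, seat it, and measure the offcut.

```bash
python3 -m handwheel '[[[0.01,0.2,-0.02,0,0,0,-1],[0,0.3,0,0,0,0,-1],[0,0.35,0,0,0,0,-1],[0,0.35,0,0,0,0,-1],[0,0.35,0,0,0,0,-1]]]';python3 -m handwheel '[[[0,0.25,0,0,0,0,-1],[0,0,0,0,0,0,-1],[0,0,0,0,0,0,-1]]]'>/dev/null; python3 go.py .5939 .0759 .0883 -1.53
python3 - <<'E'
from h import *
rgb,d=cam('scene')
P=cloud('scene',d); hsv=cv2.cvtColor(rgb,cv2.COLOR_RGB2HSV); v,u=np.mgrid[:480,:640]
m=(u>360)&(u<440)&(v>345)&(v<420)&(hsv[...,1]>120)&(hsv[...,0]>10)&(hsv[...,0]<35)&(d>0)&(P[...,2]<.06)
q=P[m]; print(m.sum(),q.min(0).round(4),q.max(0).round(4),np.percentile(q,[5,50,95],axis=0).round(4))
E
```

```text
t: 11.95
tool_pos: [0.5942, 0.0851, 0.0919]
ee_rot: [1.0, -0.014, 0.0, 0.0]
ft_force: [0.2, -0.6, -2.3]
gripper_width: 0.0271
grasp_force: 79.5
t 12.25 pos [0.594  0.0746 0.0918] phi -1.60 tilt 0.03 w 0.0273 g 79.5 ft [-0.4  1.  -2.4]
shift/5cm [-0.004 -0.026  0.071] turn/4deg -0.018
641 [0.5737 0.1721 0.0049] [0.615  0.2336 0.0306] [[0.5787 0.1739 0.0149]
 [0.5953 0.1907 0.0207]
 [0.6112 0.207  0.0269]]
```

The offcut now lies in the tray with its highest point at about 0.03 m. I'll seat the scraper and let go.

```bash
python3 -m handwheel '[[[0,0,0.04,0,0,0,-1],[0,0,0.03,0,0,0,-1],[0,0,0,0,0,0,-1],[0,0,0,0,0,0,-1]]]';python3 -m handwheel '[[[0,0,0,0,0,0,1],[0,0,0,0,0,0,1],[0,0,0,0,0,0,1],[0,0,0,0,0,0,1],[0,0,0,0,0,0,1]]]'; python3 -m handwheel '[[[0,0,0,0,0,0,1],[0,0,0,0,0,0,1],[0,0,0,0,0,0,1],[0,0,-0.2,0,0,0,1],[0,0,-0.4,0,0,0,1]]]'>/dev/null; python3 -m handwheel '[[[0,0,-0.5,0,0,0,1],[0,0,-0.5,0,0,0,1],[0,0,-0.5,0,0,0,1],[0,0,-0.5,0,0,0,1],[0,0,0,0,0,0,1]]]'; python3 -m handwheel '[[[-0.5,0.5,0,0,0,0,1],[-0.5,0.5,0,0,0,0,1],[-0.5,0.5,0,0,0,0,1],[-0.5,0.5,0,0,0,0,1],[0,0,0,0,0,0,1]]]'
python3 - <<'E'
from h import *
rgb,d=cam('scene'); cv2.imwrite('pics/s8.png',cv2.resize(rgb[200:440,250:510,::-1],None,fx=2.5,fy=2.5))
P=cloud('scene',d)
m=(abs(P[...,0]-.594)<.03)&(abs(P[...,1]-.075)<.03)&(d>0)&(P[...,2]>.1)&(P[...,2]<.15)
q=P[m]; print('grip',m.sum(),q.min(0).round(4),q.max(0).round(4))
rgb,d=cam('top');P=cloud('top',d); v,u=np.mgrid[:480,:640]
m=(u>=213)&(u<=240)&(v>=262)&(v<=288)&(P[...,2]>.055)&(P[...,2]<.069); print('tnut',m.sum(),np.median(P[m],0))
E
```

```text
t: 12.7
tool_pos: [0.5941, 0.0754, 0.0884]
ee_rot: [1.0, -0.013, 0.0, -0.0]
ft_force: [-0.1, 0.5, -1.1]
gripper_width: 0.0269
grasp_force: 79.6
t: 13.2
tool_pos: [0.5941, 0.0748, 0.0884]
ee_rot: [1.0, -0.014, 0.0, 0.0]
ft_force: [-0.6, -0.7, -0.6]
gripper_width: 0.0857
grasp_force: 0.0
t: 14.2
tool_pos: [0.5954, 0.075, 0.2241]
ee_rot: [1.0, -0.013, 0.004, -0.0]
ft_force: [-0.6, 0.6, 1.2]
gripper_width: 0.0855
grasp_force: 0.0
t: 14.7
tool_pos: [0.4892, -0.0246, 0.2183]
ee_rot: [1.0, -0.015, -0.0, 0.001]
ft_force: [1.1, 1.0, -0.3]
gripper_width: 0.0855
grasp_force: 0.0
grip 561 [0.5784 0.0619 0.1002] [0.6068 0.0913 0.1346]
tnut 0 [nan nan nan]
  return _methods._mean(a, axis=axis, dtype=dtype,
  ret = um.true_divide(
```

View pics/s8.png

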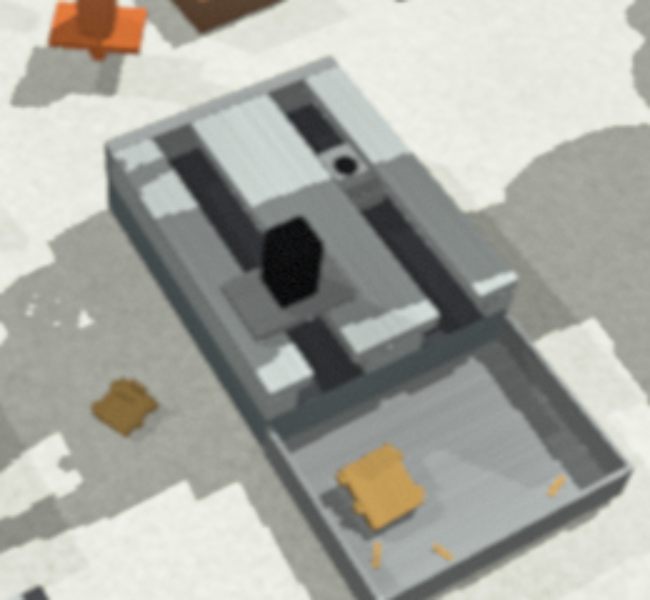

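The scraper stands upright and released at (290, 265) in the crop, and the offcut lies in the tray at (380, 487). The T-nut is unmoved at (345, 165), the same spot as in the earlier view, allowing for the crop shift. Nothing touches the robot, so I'll hand in.

```bash
python3 -m handwheel '[[[0,0,0,0,0,0,1],[0,0,0,0,0,0,1]]]' >/dev/null; python3 -c "
from station import manip
print(manip.hand_in())"
```

```text
the job is handed in; nothing more can be done
None
```

The job is handed in with no verdict returned: the offcut lies in the scrap tray, the scraper stands released and upright in the bed, and the T-nut looks unmoved in the last picture; I had to tip the offcut off the bed's end face with the blade.

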